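# Edge an iced gingerbread out of its lane and pack it

## Robot

A 6-joint arm with a two-finger parallel gripper is mounted at the origin on the work surface. World frame = base frame: x ahead of the robot, y to its left, z up, the work surface at z = 0. Lengths are in mm, angles in rad, forces in N, time in s.
With the tool pointing down it reaches from about 275 to 875 mm from the base axis. Payload 12.5 kg.
Tool frame: the origin (TCP) lies at the very end of the fingers, on their centre line; the grasp point (between the pads) lies bot.hold_point_z behind it (bot.hold_point_z is the distance from the TCP to the grasp point, in mm); z points along the fingers, y is the direction in which the jaws open and shut (so a half turn about z gives the same grasp; the last joint's range is limited). The gripper opens to 85 mm and grips with 20 to 120 N. Pads are 22 mm wide; open, the fingers measure 114 mm over their backs; the gripper's body (76 mm by 85 mm) begins 54 mm behind the grasp point. The pads swing forward as they close: fully open they stand 13 mm farther back than shut.
Start: joints at [1.169, 0.351, 1.652, -0, 1.139, -0.085], TCP at [171.308, 522.626, 231.29] pointing down, gripper open.
Joint ranges: [-2.75, 2.75], [-0.79, 2.1], [0.01, 2.65], [-1.57, 4.71], [0.07, 3.14], [-2.87, 2.87]. Speed limits (rad/s): [2.22, 2.22, 2.79, 3.14, 3.14, 3.14].

## Interface

Orientations are given as a unit quaternion [x, y, z, w].
In Python, from cell import bot, get_image, job gives the robot as it stands.
- The arm moves only by the tool apply_moves, never from a script. Its arguments are lists of equal length, an entry for each row: "slide": the shift along the world's x, y, z in m, a list of three; "dr": the turn, a rotation vector about the world's x, y, z in rad, a list of three; "jaw": the closure in counts, from 0 (fully open) to 255 (shut). A call has 1 to 20 rows; each row shifts and turns the commanded pose from where the row before left it; what a row does not reach is not made up. A row lasts 1/10 s, in which the tool goes at most 50 mm and 8.59 degrees, less where a joint would pass 70% of its speed; a pose out of reach is approached as far as the arm can. A call with a gripper value outside its range is refused whole. The fingers move at their own pace and stop on an object; the grip force is fixed at half the most. Time passes only in rows, so rows that do not move let the fingers close. It gives the time, the measured TCP pose, the force and the opening at its end, in the units of the state.
- bot.get_state(): the state, without advancing time (a new reading comes with each control period).
- get_image(name): name is "scene" or "top" or "wrist"; returns a dict with "img" (480x640x3 uint8, red, green, blue), "depth" (480x640 float32, mm along the optical axis (not along the pixel's ray), 0 where there is no reading), "K" (3x3 intrinsics, pixels), "R" (3x3) and "t" (3): a world point X has camera coordinates R X + t. Camera axes: x right, y down, z forward; pixel columns grow to the right and rows downward; lengths in mm; the calibration is good to about 2 mm. A picture is of the moment at which its call begins.
- job.close_job(): hands the job in, once; it reports no verdict.
The state is a dict: "time": time; "joint_positions": joint angles; "joint_vel": joint speeds; "joint_efforts": joint torques, N m; "tcp_pos": TCP position; "ee_rot": TCP orientation; "contact_force": force on the tool from outside, world axes, zero at the start; "ft_torque": the same for the moment, N m; "opening": finger opening in mm.
Only numpy, scipy, OpenCV 4.12 (cv2) and the standard library are available. Lean on these libraries where they do the work, as an engineer would, in place of code of your own. Each camera call takes 0.05 s, during which the arm holds its last target. There are 200 camera calls.

## Task

The customer wants the gingerbread with the red icing. Press lightly on its top and edge it along its lane until it sticks out over the open edge of the display stand far enough (a good 25 mm) to take it by its two long sides, then lift it clear and lay it flat in the cardboard gift tray. It is brittle, so press it no harder than needed and do not let it drop, and leave the other gingerbreads and the jar, tin and mug where they are.

Things in the scene. Friction and masses are not known exactly. Their poses are not given: they have to be found in the camera images.
- stand: fixed wooden display stand, 204 (x) x 150 (y) x 70 mm, origin at the centre of its underside. On top three lanes run along its y axis, floors 70 mm above the origin, centre lines at x = -66, 0, +66 mm, each 60 mm wide between walls 6 mm thick, tops at 86 mm. The +y end is closed by a wall (inner face y = +69 mm); the -y end is open
- stand_edge (a point): middle of the stand's open edge, at lane floor height (y = -75 mm, 70 mm above the stand's origin; same axes as the stand). The lane floors end here in a plain vertical face, with free air beyond and down to the table
- red_bar_mid (a point): centre of the gingerbread with red icing: rigid flat bar, 50 (x) x 120 (y, along the lane) x 14 mm, 70 to 140 g, in one of the lanes (varies). 5 mm free at each side, under 12 mm behind: no finger fits. It cracks if pressed on the stand with over 15 N; 3 to 8 N on top lets a fingertip drag it, though it may lag. The height reading is too coarse to press by: feel for it
- white_bar_mid (a point): centre (half-way up) of the gingerbread with white icing, same size, in another lane; leave it alone
- green_bar_mid (a point): centre (half-way up) of the gingerbread with green icing, same size, in another lane; leave it alone
- tray: fixed open cardboard gift tray, 130 (x) x 176 (y, long side) x 22 mm high, walls 5 mm thick, inside 120 x 166 mm, floor top 5 mm above the origin. Origin at the centre of its underside
- honey: loose amber glass jar with yellow lid, 60 mm across, 100 mm high, upright; bystander. Origin at the centre of its underside
- tin: loose orange tin can, 72 mm across, 90 mm high, upright; bystander. Origin at the centre of its underside
- mug: loose white mug, 80 mm across, 90 mm high, upright; bystander. Origin at the centre of its underside
Mind the look-alikes: they are no part of the job. What is shaped like the part that bears red_bar_mid but black or yellow is not meant.

How it is judged (in metres and radians):
On the way, in this order (a step that is already met when the one before it is completed fails the run):
1. the red-iced gingerbread lies flat on the stand with at least 20 mm of it over the open edge (y of red_bar_mid in the frame of stand below -0.035 m and z of red_bar_mid in the frame of stand below 0.082 m and angle between red_bar_mid's own z axis and vertical below 0.15 rad and contact force between red_bar and stand above 0.1 N), for 0.1 s.
2. it is held by the fingers, lifted clear of the stand (z of red_bar_mid in the frame of stand above 0.09 m and contact force between the fingers and red_bar above 0.5 N and contact force between red_bar and stand below 0.01 N), for 0.1 s.
At the end, for the whole second after the job is handed in: the red-iced gingerbread lies inside the gift tray, flat on its floor (within 3.5 degrees of level, centre no more than 15.5 mm above the tray's underside), released and at rest (x of red_bar_mid in the frame of tray between -0.045 and 0.045 m and y of red_bar_mid in the frame of tray between -0.03 and 0.03 m and z of red_bar_mid in the frame of tray below 0.0155 m and angle between red_bar_mid's own z axis and vertical below 0.06 rad and linear speed of red_bar below 0.02 m/s and contact force between the fingers and red_bar below 0.01 N); the robot touches nothing.
It fails at once if the gingerbread is pressed on the stand with more than 15 N (contact force between red_bar and stand above 15 N).
It fails at once if the gingerbread is let fall (moves faster than 0.5 m/s with no finger on it) (linear speed of red_bar above 0.5 m/s and contact force between the fingers and red_bar below 0.01 N).
It fails at once if another gingerbread is moved more than 15 mm (distance of any of white_bar_mid, green_bar_mid from where it was at the start of the episode above 0.015 m).
It fails at once if the jar, tin or mug is moved more than 20 mm (distance of any of honey, tin, mug from where it was at the start of the episode above 0.02 m).
It also fails if it takes over 70 s, if anything falls off the work surface, if the arm or the gripper's body presses on something with over 40 N, if the wrist force passes 120 N, or if a joint passes its speed limit or range.

## Working session

There is one attempt and no reset: what is moved stays moved. The work goes in short steps, Python scripts to look and compute and a tool call to move; the robot and the scene stay as the last step left them, time stands still between calls to the robot, and variables do not carry over. Pictures are saved under pics/ and viewed, about 8 in all and at most 12, crops included, and the job is handed in when it is done.

Besides the shell and the picture viewer there is one more tool, called after "Request:" as name(argument=value, ...) on one line, values as JSON. apply_moves: Moves the arm, as the interface text tells. Its arguments: {"type":"object","properties":{"slide":{"type":"array"},"dr":{"type":"array"},"jaw":{"type":"array"}},"required":["slide","dr","jaw"]}

```bash
mkdir -p pics; ls
python3 - <<'E'
from cell import bot,get_image
import cv2,pickle
print(bot.get_state(), bot.hold_point_z)
for n in("top","scene"):
    d=get_image(n); pickle.dump(d,open(f"{n}.pkl","wb")); cv2.imwrite(f"pics/{n}.png",d["img"][:,:,::-1]); print(n,d["K"],d["R"],d["t"])
E
```

```text
pics
{'time': 0.0, 'joint_positions': array([ 1.16940073e+00,  3.51245608e-01,  1.65241475e+00, -1.08838989e-05,
        1.13911263e+00, -8.46072077e-02]), 'joint_vel': array([-0.00069607, -0.00160824,  0.00044388, -0.00071905,  0.00061989,
        0.00124553]), 'joint_efforts': array([ 2.23931111e-04, -5.06102908e+01, -2.91402215e+01, -1.44875085e-04,
        4.56673064e-03,  8.28721880e-06]), 'tcp_pos': array([171.18657002, 522.33348468, 230.75684231]), 'ee_rot': array([ 1.57730429e-01,  9.87482032e-01, -5.74016755e-04, -1.37207921e-04]), 'contact_force': array([-0.4293189 , -0.81980705,  0.0465685 ]), 'ft_torque': array([-0.00944903, -0.02420706, -0.06599216]), 'opening': 85.20694176679096} 18.700000000000003
top [[443.23528186   0.         328.54816947]
 [  0.         443.23528186 225.77094327]
 [  0.           0.           1.        ]] [[ 0.00622914 -0.99971619 -0.02299413]
 [-0.99482104 -0.0038625  -0.10156857]
 [ 0.10145093  0.02350773 -0.99456277]] [-14.11783468 557.87689876 909.25290261]
scene [[445.85167192   0.         321.18557047]
 [  0.         445.85167192 236.719827  ]
 [  0.           0.           1.        ]] [[-0.3086156   0.95117981  0.0036575 ]
 [ 0.81145762  0.26528428 -0.52073101]
 [-0.4962791  -0.15773781 -0.85371297]] [ 203.00437882 -393.36524677 1294.1074888 ]
```

View pics/top.png

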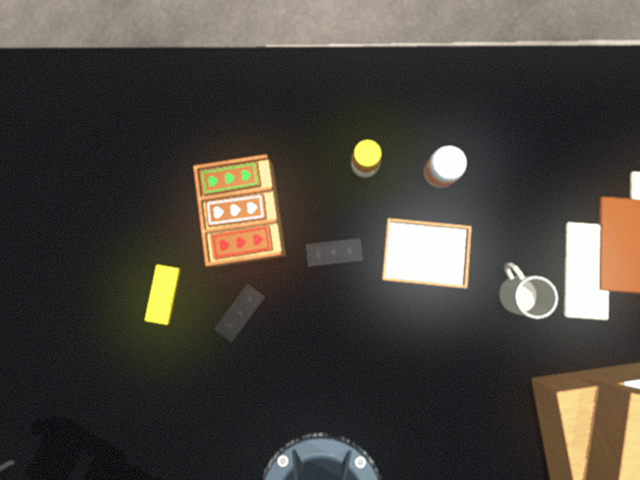

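View pics/scene.png

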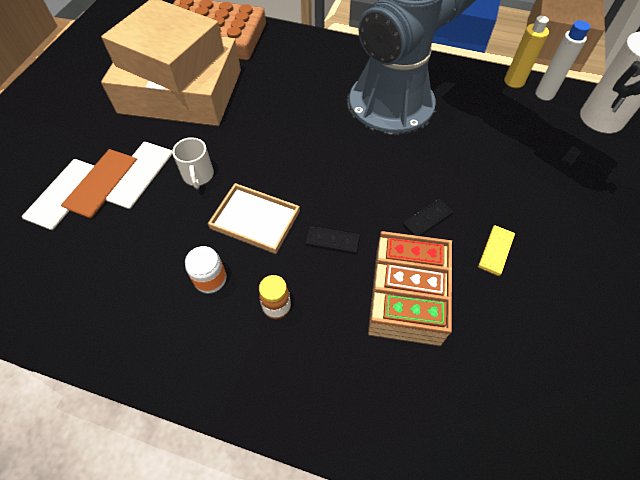

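The top view shows the stand at about (240,210), with its open end to the right (world -y). The red bar is in the lowest lane, the one nearest the robot, at (241,243). The tray is at (428,254), a black decoy lies on the table at (334,252), and the jar, tin and mug stand clear of the stand.

```bash
cat > h.py <<'E'
import numpy as np,cv2,pickle
def ray(d,uv,z):
    uv=np.atleast_2d(uv).astype(float); c=-d["R"].T@d["t"]
    r=np.c_[uv,np.ones(len(uv))]@np.linalg.inv(d["K"]).T@d["R"]
    return c+r*((z-c[2])/r[:,2])[:,None]
def cloud(d):
    v,u=np.mgrid[:480,:640]; p=np.c_[u.ravel(),v.ravel(),np.ones(u.size)]@np.linalg.inv(d["K"]).T*d["depth"].reshape(-1,1)
    return ((p-d["t"])@d["R"]).reshape(480,640,3)
def blob(m,n=1):
    c,_=cv2.findContours(m.astype(np.uint8),0,cv2.CHAIN_APPROX_NONE)
    return sorted(c,key=cv2.contourArea)[::-1][:n]
def rect(d,c,z):
    p=ray(d,c.reshape(-1,2),z)[:,:2].astype(np.float32); r=cv2.minAreaRect(p); return np.round(r[0],1),np.round(r[1],1),round(r[2],1)
E
python3 - <<'E'
from h import *
for n in("top","scene"):
    d=pickle.load(open(n+".pkl","rb")); P=cloud(d); Z=P[...,2]; ok=d["depth"]>0
    h=cv2.cvtColor(d["img"],cv2.COLOR_RGB2HSV); H,S,V=[h[...,i].astype(int) for i in range(3)]
    roi=np.zeros((480,640),bool)
    if n=="top": roi[140:280,185:295]=1
    else: roi[225:350,360:460]=1
    red=roi&((H<4)|(H>176))&(S>150)&(V>120)
    c=np.vstack(blob(red,5)); print(n,"red",rect(d,c,84), "z",np.median(Z[red&ok]))
    g=roi&(H>45)&(H<75)&(S>120); print("green",rect(d,np.vstack(blob(g,5)),84))
    st=roi&ok&(Z>60)&(Z<100); 
    print("stand depth", rect(d,blob(st)[0],86), np.percentile(Z[st],[5,50,95]))
    Q=P[st][:,:2].astype(np.float32); print(cv2.minAreaRect(Q))
    # tray
    t=np.zeros((480,640),bool)
    if n=="top": t[210:295,375:480]=1
    else: t[180:255,203:303]=1
    m=t&(V>70); print("tray rim",rect(d,blob(m)[0],22)); m=t&(V>150)&(S<60); print("tray floor",rect(d,blob(m)[0],5),np.median(Z[m&ok]))
E
```

```text
top red (array([520.2, 162.2]), array([18.1, 82.3]), 9.7) z 84.55514260504167
green (array([654.5, 189.7]), array([ 31.9, 107. ]), 10.6)
stand depth (array([584.8, 171. ]), array([205.7, 153.4]), 9.0) [69.03166176 83.92978571 87.43173876]
((585.73681640625, 172.84747314453125), (205.3635711669922, 150.68637084960938), 9.001225471496582)
tray rim (array([ 504.5, -219.6]), array([177.2, 221.2]), 0.2)
tray floor (array([ 502.3, -219.1]), array([168.6, 121.7]), 84.7) 5.884859891852388
scene red (array([520. , 162.7]), array([ 44.6, 108.8]), 9.5) z 85.78838115438747
green (array([649.8, 189.3]), array([ 44.5, 109. ]), 10.1)
stand depth (array([590.9, 173.3]), array([215.3, 151.3]), 9.2) [69.98625424 84.77027453 88.01934874]
((586.1027221679688, 173.55477905273438), (207.00192260742188, 150.25405883789062), 9.109963417053223)
tray rim (array([ 509.7, -216.1]), array([185.9, 141.7]), 84.7)
tray floor (array([ 500.7, -220.6]), array([162.7, 113.7]), 84.8) 6.979535368391298
```

Measured poses:

| Item | Centre (mm) | Yaw | Check |
|---|---|---|---|
| Stand | (586,173) | 9° | 205x150, matches the given size |
| Red bar | (520,162.5), stand-frame y≈0 | about 9° | top at z≈84 |
| Tray | (501.5,-220) | -5.3° | |

Next I move above the bar with the jaws shut and aligned to the lane.

Request:
apply_moves(slide=[[0.0218,-0.0225,-0.005],[0.0218,-0.0225,-0.005],[0.0218,-0.0225,-0.005],[0.0218,-0.0225,-0.005],[0.0218,-0.0225,-0.005],[0.0218,-0.0225,-0.005],[0.0218,-0.0225,-0.005],[0.0218,-0.0225,-0.005],[0.0218,-0.0225,-0.005],[0.0218,-0.0225,-0.005],[0.0218,-0.0225,-0.005],[0.0218,-0.0225,-0.005],[0.0218,-0.0225,-0.005],[0.0218,-0.0225,-0.005],[0.0218,-0.0225,-0.005],[0.0218,-0.0225,-0.005],[0,0,0],[0,0,0],[0,0,0]], dr=[[0,0,-0.0685],[0,0,-0.0685],[0,0,-0.0685],[0,0,-0.0685],[0,0,-0.0685],[0,0,-0.0685],[0,0,-0.0685],[0,0,-0.0685],[0,0,-0.0685],[0,0,-0.0685],[0,0,-0.0685],[0,0,-0.0685],[0,0,-0.0685],[0,0,-0.0685],[0,0,-0.0685],[0,0,-0.0685],[0,0,0],[0,0,0],[0,0,0]], jaw=[255,255,255,255,255,255,255,255,255,255,255,255,255,255,255,255,255,255,255])

```text
time: 2.0
tcp_pos: [519.5, 163.1, 151.2]
ee_rot: [0.649, 0.761, -0.0, -0.0]
contact_force: [-0.4, 0.1, 0.0]
opening: 0.4
```

Run:
```python
from h import *
from cell import get_image
d=get_image("wrist"); cv2.imwrite("pics/w1.png",d["img"][:,:,::-1]); 
h=cv2.cvtColor(d["img"],cv2.COLOR_RGB2HSV); H,S,V=[h[...,i].astype(int) for i in range(3)]
red=((H<4)|(H>176))&(S>150)&(V>100); print(rect(d,np.vstack(blob(red,5)),84))
P=cloud(d); Z=P[...,2]; ok=d["depth"]>0; print("z red",np.median(Z[red&ok]))
st=ok&(Z>60)&(Z<95); print(cv2.minAreaRect(P[st][:,:2].astype(np.float32)))
```

```text
(array([518.8, 172.8]), array([43.9, 85. ]), 9.5)
z red 83.6989419878828
((586.263427734375, 171.233642578125), (205.3321533203125, 150.78135681152344), 8.7909517288208)
```

View pics/w1.png

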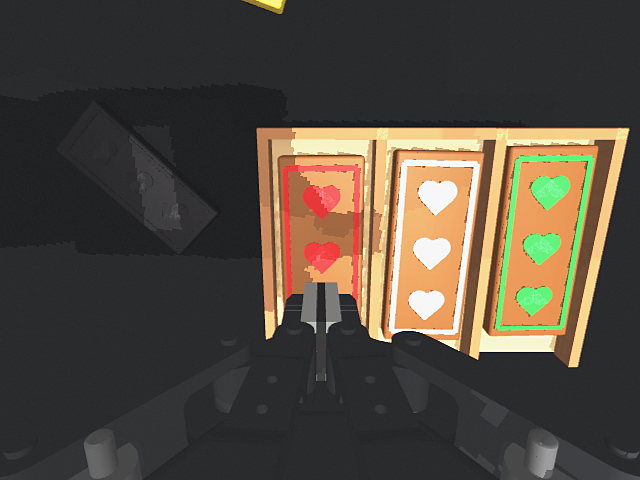

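The wrist view shows the shut fingertips in line with the red bar's centre line (column ≈322) and no obstruction. I'll descend close to the top and then feel for contact.

Request:
apply_moves(slide=[[0,0,-0.01],[0,0,-0.01],[0,0,-0.01],[0,0,-0.01],[0,0,-0.01],[0,0,-0.006],[0,0,-0.003],[0,0,0],[0,0,0]], dr=[[0,0,0],[0,0,0],[0,0,0],[0,0,0],[0,0,0],[0,0,0],[0,0,0],[0,0,0],[0,0,0]], jaw=[255,255,255,255,255,255,255,255,255])

```text
time: 2.95
tcp_pos: [520.3, 162.7, 92.5]
ee_rot: [0.649, 0.761, 0.0, 0.0]
contact_force: [0.0, -0.4, -0.8]
opening: 0.2
```

Request:
apply_moves(slide=[[0,0,-0.001],[0,0,-0.001],[0,0,-0.001],[0,0,0]], dr=[[0,0,0],[0,0,0],[0,0,0],[0,0,0]], jaw=[255,255,255,255])

```text
time: 3.35
tcp_pos: [520.1, 162.6, 89.2]
ee_rot: [0.649, 0.761, -0.0, -0.0]
contact_force: [-0.4, 1.0, -1.1]
opening: 0.1
```

Request:
apply_moves(slide=[[0,0,-0.001],[0,0,0]], dr=[[0,0,0],[0,0,0]], jaw=[255,255])

```text
time: 3.55
tcp_pos: [520.1, 162.6, 88.2]
ee_rot: [0.649, 0.761, -0.0, -0.0]
contact_force: [1.2, -0.4, 0.3]
opening: 0.2
```

Request:
apply_moves(slide=[[0,0,-0.0005],[0,0,0]], dr=[[0,0,0],[0,0,0]], jaw=[255,255])

```text
time: 3.75
tcp_pos: [520.1, 162.6, 87.7]
ee_rot: [0.649, 0.761, -0.0, -0.0]
contact_force: [-0.1, 0.2, -0.1]
opening: -0.5
```

Request:
apply_moves(slide=[[0,0,-0.0005],[0,0,0]], dr=[[0,0,0],[0,0,0]], jaw=[255,255])

```text
time: 3.95
tcp_pos: [520.1, 162.6, 87.2]
ee_rot: [0.649, 0.761, -0.0, -0.0]
contact_force: [0.6, -0.1, 0.6]
opening: 0.1
```

Request:
apply_moves(slide=[[0,0,-0.0005],[0,0,0]], dr=[[0,0,0],[0,0,0]], jaw=[255,255])

```text
time: 4.15
tcp_pos: [520.1, 162.6, 86.7]
ee_rot: [0.649, 0.761, -0.0, -0.0]
contact_force: [-1.2, 0.5, 0.0]
opening: -0.0
```

Request:
apply_moves(slide=[[0,0,-0.0005],[0,0,0]], dr=[[0,0,0],[0,0,0]], jaw=[255,255])

```text
time: 4.35
tcp_pos: [520.1, 162.6, 86.2]
ee_rot: [0.649, 0.761, -0.0, -0.0]
contact_force: [0.1, 1.0, -0.5]
opening: -0.1
```

Request:
apply_moves(slide=[[0,0,-0.0005],[0,0,0]], dr=[[0,0,0],[0,0,0]], jaw=[255,255])

```text
time: 4.55
tcp_pos: [520.1, 162.6, 85.7]
ee_rot: [0.649, 0.761, -0.0, -0.0]
contact_force: [-0.7, 0.9, -0.0]
opening: -0.1
```

Request:
apply_moves(slide=[[0,0,-0.0005],[0,0,0]], dr=[[0,0,0],[0,0,0]], jaw=[255,255])

```text
time: 4.75
tcp_pos: [520.1, 162.6, 85.2]
ee_rot: [0.649, 0.761, -0.0, -0.0]
contact_force: [0.4, 1.3, 0.4]
opening: -0.0
```

Request:
apply_moves(slide=[[0,0,-0.0005],[0,0,0]], dr=[[0,0,0],[0,0,0]], jaw=[255,255])

```text
time: 4.95
tcp_pos: [520.1, 162.6, 84.7]
ee_rot: [0.649, 0.761, -0.0, -0.0]
contact_force: [0.4, 0.1, 1.6]
opening: 0.3
```

Request:
apply_moves(slide=[[0,0,-0.0003],[0,0,0]], dr=[[0,0,0],[0,0,0]], jaw=[255,255])

```text
time: 5.15
tcp_pos: [520.1, 162.6, 84.4]
ee_rot: [0.649, 0.761, -0.0, -0.0]
contact_force: [0.2, -0.3, -0.8]
opening: -0.1
```

Request:
apply_moves(slide=[[0,0,-0.0004],[0,0,0]], dr=[[0,0,0],[0,0,0]], jaw=[255,255])

```text
time: 5.35
tcp_pos: [520.1, 162.6, 84.1]
ee_rot: [0.649, 0.761, 0.0, 0.0]
contact_force: [0.4, -0.9, 0.5]
opening: 0.1
```

Request:
apply_moves(slide=[[0,0,-0.0003],[0,0,0]], dr=[[0,0,0],[0,0,0]], jaw=[255,255])

```text
time: 5.55
tcp_pos: [520.2, 162.6, 84.1]
ee_rot: [0.649, 0.761, 0.0, 0.0]
contact_force: [-1.9, -0.1, 4.5]
opening: 0.1
```

I feel contact at z≈84.1 with 4.5 N. Now I drag along the lane's -y direction, (0.156, -0.988).

Request:
apply_moves(slide=[[0.00016,-0.001,0],[0.00016,-0.001,0],[0.00016,-0.001,0],[0.00016,-0.001,0],[0.00016,-0.001,0],[0.00016,-0.001,0]], dr=[[0,0,0],[0,0,0],[0,0,0],[0,0,0],[0,0,0],[0,0,0]], jaw=[255,255,255,255,255,255])

```text
time: 6.15
tcp_pos: [521.4, 156.7, 84.1]
ee_rot: [0.649, 0.761, 0.0, 0.0]
contact_force: [-0.3, 2.2, 5.1]
opening: 0.1
```

Request:
apply_moves(slide=[[0.00024,-0.0015,0],[0.00024,-0.0015,0],[0.00024,-0.0015,0],[0.00024,-0.0015,0],[0.00024,-0.0015,0],[0.00024,-0.0015,0]], dr=[[0,0,0],[0,0,0],[0,0,0],[0,0,0],[0,0,0],[0,0,0]], jaw=[255,255,255,255,255,255])

```text
time: 6.75
tcp_pos: [522.9, 147.7, 84.1]
ee_rot: [0.649, 0.761, 0.0, 0.0]
contact_force: [-0.4, 2.2, 5.1]
opening: 0.1
```

```bash
cat > bar.py <<'E'
from h import *
from cell import get_image,bot
import sys
d=get_image("scene"); h=cv2.cvtColor(d["img"],cv2.COLOR_RGB2HSV); H,S,V=[h[...,i].astype(int) for i in range(3)]
roi=np.zeros((480,640),bool); roi[215:300,300:470]=1
red=roi&((H<4)|(H>176))&(S>150)&(V>100)
p=ray(d,np.vstack(blob(red,5)).reshape(-1,2),84)[:,:2]-[586,172.5]
a=np.radians(9); q=p@np.array([[np.cos(a),-np.sin(a)],[np.sin(a),np.cos(a)]])
print("stand-frame icing x",q[:,0].min(),q[:,0].max(),"y",q[:,1].min(),q[:,1].max(),"mid",(q[:,1].min()+q[:,1].max())/2)
if len(sys.argv)>1: cv2.imwrite("pics/"+sys.argv[1],d["img"][180:360,250:500,::-1].repeat(3,0).repeat(3,1))
E
python3 bar.py
```

```text
stand-frame icing x -89.0212020315986 -43.69443485593188 y -68.9152440564093 40.723806656507726 mid -14.09571869995079
```

The bar follows without lag (icing centre at y≈-14, about 15 mm dragged). I'll continue.

Request:
apply_moves(slide=[[0.00024,-0.0015,0],[0.00024,-0.0015,0],[0.00024,-0.0015,0],[0.00024,-0.0015,0],[0.00024,-0.0015,0],[0.00024,-0.0015,0],[0.00024,-0.0015,0],[0.00024,-0.0015,0],[0.00024,-0.0015,0],[0.00024,-0.0015,0]], dr=[[0,0,0],[0,0,0],[0,0,0],[0,0,0],[0,0,0],[0,0,0],[0,0,0],[0,0,0],[0,0,0],[0,0,0]], jaw=[255,255,255,255,255,255,255,255,255,255])

```text
time: 7.8
tcp_pos: [525.3, 132.7, 84.1]
ee_rot: [0.649, 0.761, 0.0, 0.0]
contact_force: [0.6, 1.8, 5.5]
opening: -0.4
```

```bash
python3 bar.py
```

```text
stand-frame icing x -88.81678331636205 -43.76708323457446 y -84.24185203258934 25.207951469827428 mid -29.516950281380954
```

Request:
apply_moves(slide=[[0.00024,-0.0015,0],[0.00024,-0.0015,0],[0.00024,-0.0015,0],[0.00024,-0.0015,0],[0.00024,-0.0015,0],[0.00024,-0.0015,0],[0.00024,-0.0015,0],[0.00024,-0.0015,0],[0.00024,-0.0015,0],[0.00024,-0.0015,0],[0.00024,-0.0015,0],[0.00024,-0.0015,0],[0.00024,-0.0015,0],[0,0,0],[0,0,0]], dr=[[0,0,0],[0,0,0],[0,0,0],[0,0,0],[0,0,0],[0,0,0],[0,0,0],[0,0,0],[0,0,0],[0,0,0],[0,0,0],[0,0,0],[0,0,0],[0,0,0],[0,0,0]], jaw=[255,255,255,255,255,255,255,255,255,255,255,255,255,255,255])

```text
time: 9.35
tcp_pos: [528.4, 113.0, 84.1]
ee_rot: [0.649, 0.761, 0.0, 0.0]
contact_force: [-0.5, 1.1, 5.8]
opening: 0.2
```

```bash
python3 bar.py
```

```text
stand-frame icing x -88.94924569197873 -43.25011531507943 y -104.1942085408379 5.49008064412024 mid -49.35206394835883
```

The bar sits at y≈-49, so about 34 mm overhangs the edge. I'll lift off, move over the overhang and open the jaws.

Request:
apply_moves(slide=[[0,0,0.002],[0,0,0.008],[0,0,0.02],[0,0,0.02],[0.0007,-0.0042,0],[0.0031,-0.019,0],[0.0031,-0.0192,0],[0,0,0],[0,0,0],[0,0,0]], dr=[[0,0,0],[0,0,0],[0,0,0],[0,0,0],[0,0,0],[0,0,0],[0,0,0],[0,0,0],[0,0,0],[0,0,0]], jaw=[255,255,255,255,0,0,0,0,0,0])

```text
time: 10.4
tcp_pos: [534.7, 71.2, 133.5]
ee_rot: [0.649, 0.761, -0.0, -0.0]
contact_force: [0.3, -0.2, -0.1]
opening: 84.7
```

```bash
python3 bar.py
python3 - <<'E'
from h import *
from cell import get_image,bot
d=get_image("wrist"); cv2.imwrite("pics/w2.png",d["img"][:,:,::-1]); print(bot.get_state()["opening"])
P=cloud(d);Z=P[...,2];ok=d["depth"]>0
R=d["R"];tcp=bot.get_state()["tcp_pos"]
# bar front end & sides from top-surface points beyond stand edge
a=np.radians(9);M=np.array([[np.cos(a),-np.sin(a)],[np.sin(a),np.cos(a)]])
q=(P[...,:2]-[586,172.3])@M
m=ok&(Z>78)&(Z<90)&(q[...,1]<-77)&(abs(q[...,0]+66)<40)
print(m.sum(),np.percentile(q[m],[1,99],axis=0),np.median(Z[m]),"tcp",(tcp[:2]-[586,172.3])@M,tcp)
E
```

```text
stand-frame icing x -88.94924569197873 -43.25011531507943 y -104.1942085408379 5.49008064412024 mid -49.35206394835883
85.40145524385069
4941 [[ -89.71942207 -110.31391628]
 [ -41.07721562  -77.33328286]] 83.26108092714922 tcp [-66.40599578 -91.72588971] [534.76066271  71.31522178 133.66015473]
```

View pics/w2.png

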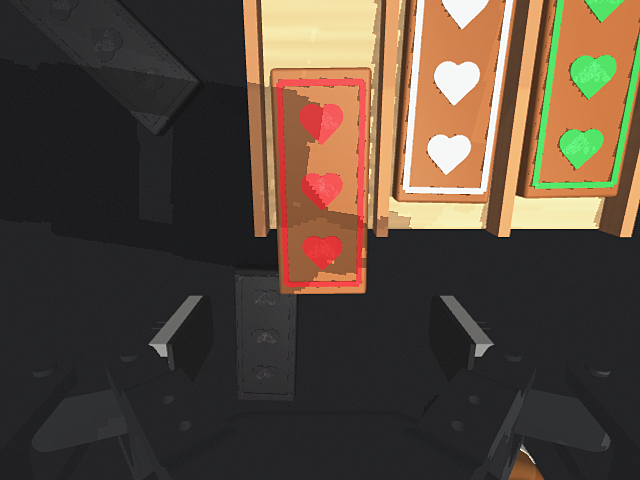

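The overhang is clear, with the bar's end at stand y≈-110 and its top at z≈83-84. The TCP is at (-66.4,-91.7), over the overhang. Next I descend and grip with the tips just above the bar's underside.

Request:
apply_moves(slide=[[0,0,-0.01],[0,0,-0.01],[0,0,-0.01],[0,0,-0.01],[0,0,-0.01],[0,0,-0.01],[0,0,-0.005],[0,0,0],[0,0,0]], dr=[[0,0,0],[0,0,0],[0,0,0],[0,0,0],[0,0,0],[0,0,0],[0,0,0],[0,0,0],[0,0,0]], jaw=[0,0,0,0,0,0,0,0,0])

```text
time: 11.4
tcp_pos: [535.1, 70.7, 68.9]
ee_rot: [0.649, 0.761, 0.0, 0.0]
contact_force: [-0.2, -0.0, 1.1]
opening: 84.9
```

Request:
apply_moves(slide=[[0,0,0],[0,0,0],[0,0,0],[0,0,0],[0,0,0],[0,0,0],[0,0,0],[0,0,0]], dr=[[0,0,0],[0,0,0],[0,0,0],[0,0,0],[0,0,0],[0,0,0],[0,0,0],[0,0,0]], jaw=[70,80,90,255,255,255,255,255])

```text
time: 12.2
tcp_pos: [535.2, 70.8, 69.3]
ee_rot: [0.649, 0.761, 0.0, 0.0]
contact_force: [-1.3, -0.6, 5.6]
opening: 48.4
```

Gripped: the opening is 48.4 mm on a 50 mm bar. Now I lift gently.

Request:
apply_moves(slide=[[0,0,0.001],[0,0,0.001],[0,0,0.002],[0,0,0.003],[0,0,0.005],[0,0,0.006],[0,0,0.008],[0,0,0.01],[0,0,0.012],[0,0,0.012],[0,0,0],[0,0,0]], dr=[[0,0,0],[0,0,0],[0,0,0],[0,0,0],[0,0,0],[0,0,0],[0,0,0],[0,0,0],[0,0,0],[0,0,0],[0,0,0],[0,0,0]], jaw=[255,255,255,255,255,255,255,255,255,255,255,255])

```text
time: 13.4
tcp_pos: [535.0, 70.7, 129.1]
ee_rot: [0.649, 0.761, 0.0, 0.0]
contact_force: [0.8, 0.3, -1.6]
opening: 48.5
```

```bash
python3 bar.py s3.png
```

```text
stand-frame icing x -129.09142124240964 -81.03832288523893 y -100.64493057160918 15.591171948082083 mid -42.52687931176355
```

View pics/s3.png

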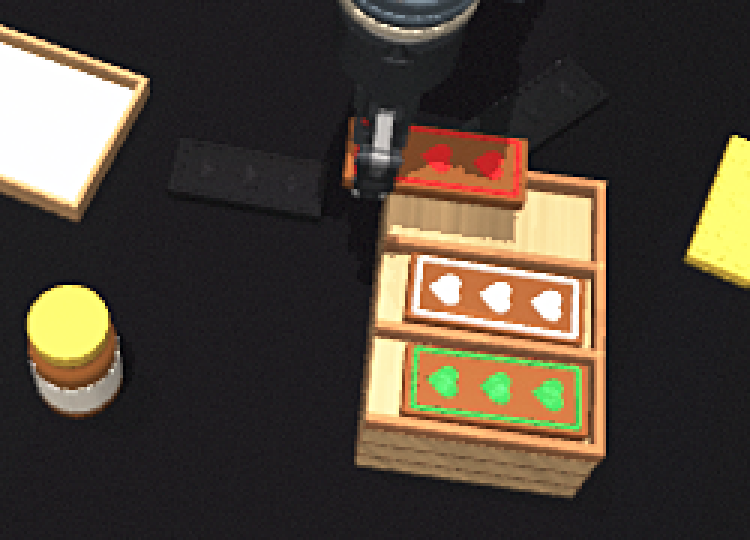

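The bar is held nearly level and clear of the stand, and the white and green bars have not moved. I'll carry it to the tray and turn it to the tray's yaw.

Request:
apply_moves(slide=[[-0.0007,-0.006,0],[-0.0013,-0.012,0],[-0.0022,-0.0198,0],[-0.0022,-0.0198,0],[-0.0022,-0.0198,0],[-0.0022,-0.0198,0],[-0.0022,-0.0198,0],[-0.0022,-0.0198,0],[-0.0022,-0.0198,0],[-0.0022,-0.0198,0],[-0.0022,-0.0198,0],[-0.0022,-0.0198,0],[-0.0022,-0.0198,0],[-0.0022,-0.0198,0],[-0.0022,-0.0198,0],[-0.0022,-0.0198,0],[-0.0022,-0.0198,0],[-0.0013,-0.012,0],[-0.0007,-0.006,0],[0,0,0]], dr=[[0,0,-0.005],[0,0,-0.01],[0,0,-0.0147],[0,0,-0.0147],[0,0,-0.0147],[0,0,-0.0147],[0,0,-0.0147],[0,0,-0.0147],[0,0,-0.0147],[0,0,-0.0147],[0,0,-0.0147],[0,0,-0.0147],[0,0,-0.0147],[0,0,-0.0147],[0,0,-0.0147],[0,0,-0.0147],[0,0,-0.0147],[0,0,-0.01],[0,0,-0.005],[0,0,0]], jaw=[255,255,255,255,255,255,255,255,255,255,255,255,255,255,255,255,255,255,255,255])

```text
time: 15.45
tcp_pos: [497.6, -262.8, 128.6]
ee_rot: [0.739, 0.673, -0.0, -0.0]
contact_force: [-0.3, 0.8, -1.4]
opening: 48.5
```

```bash
cat > chk.py <<'E'
from h import *
from cell import get_image,bot
import sys
tcp=bot.get_state()["tcp_pos"]; print("tcp",tcp.round(1))
a=np.radians(-5.3);M=np.array([[np.cos(a),-np.sin(a)],[np.sin(a),np.cos(a)]])
for n in("scene","wrist"):
    d=get_image(n); P=cloud(d); h=cv2.cvtColor(d["img"],cv2.COLOR_RGB2HSV); H,S,V=[h[...,i].astype(int) for i in range(3)]
    q=(P[...,:2]-[501.5,-220])@M
    m=(d["depth"]>0)&(S>120)&((H<15)|(H>176))&(abs(q[...,0])<50)&(abs(q[...,1])<80)&(P[...,2]>float(sys.argv[1]))
    m=cv2.erode(m.astype(np.uint8),np.ones((3,3)))>0
    X=np.c_[q[m],np.ones(m.sum())]; Z=P[m][:,2]
    for _ in range(3):
        c=np.linalg.lstsq(X,Z,rcond=None)[0]; k=abs(Z-X@c)<3; X,Z=X[k],Z[k]
    print(n,len(Z),"slopes deg x,y",np.degrees(np.arctan(c[:2])).round(2),"z at centre",round(c[2],1),"tray-frame extents",np.percentile(X[:,:2],[1,99],axis=0).round(1).tolist())
    cv2.imwrite(f"pics/{n}_{sys.argv[2]}.png",d["img"][:,:,::-1])
E
python3 chk.py 100 a
```

```text
tcp [ 497.6 -262.8  128.6]
scene 764 slopes deg x,y [-0.68 -0.35] z at centre 144.1 tray-frame extents [[-19.3, -50.6], [26.4, 60.4]]
wrist 26692 slopes deg x,y [ 0.18 -0.09] z at centre 142.3 tray-frame extents [[-22.9, -57.7], [23.4, 52.9]]
```

The bar is level within about 0.7° and centred over the tray to within a few mm, with its underside at roughly TCP + 0.7 mm. I'll lower it to just above the floor and feel for contact.

Request:
apply_moves(slide=[[0,0,-0.005],[0,0,-0.01],[0,0,-0.012],[0,0,-0.012],[0,0,-0.012],[0,0,-0.012],[0,0,-0.012],[0,0,-0.012],[0,0,-0.012],[0,0,-0.01],[0,0,-0.006],[0,0,-0.003],[0,0,-0.002],[0,0,-0.001],[0,0,0],[0,0,0]], dr=[[0,0,0],[0,0,0],[0,0,0],[0,0,0],[0,0,0],[0,0,0],[0,0,0],[0,0,0],[0,0,0],[0,0,0],[0,0,0],[0,0,0],[0,0,0],[0,0,0],[0,0,0],[0,0,0]], jaw=[255,255,255,255,255,255,255,255,255,255,255,255,255,255,255,255])

```text
time: 17.15
tcp_pos: [498.1, -262.4, 8.1]
ee_rot: [0.739, 0.674, 0.0, 0.0]
contact_force: [-0.2, -0.8, -1.7]
opening: 48.5
```

Request:
apply_moves(slide=[[0,0,-0.001],[0,0,-0.0005],[0,0,0]], dr=[[0,0,0],[0,0,0],[0,0,0]], jaw=[255,255,255])

```text
time: 17.45
tcp_pos: [497.9, -262.3, 6.3]
ee_rot: [0.739, 0.674, -0.0, -0.0]
contact_force: [-0.5, -0.1, -0.6]
opening: 48.5
```

Request:
apply_moves(slide=[[0,0,-0.0005],[0,0,-0.0005],[0,0,0],[0,0,0]], dr=[[0,0,0],[0,0,0],[0,0,0],[0,0,0]], jaw=[255,255,255,255])

```text
time: 17.85
tcp_pos: [497.9, -262.3, 5.3]
ee_rot: [0.739, 0.674, 0.0, -0.0]
contact_force: [-0.6, -0.1, -1.1]
opening: 48.1
```

Request:
apply_moves(slide=[[0,0,-0.0005],[0,0,0],[0,0,0]], dr=[[0,0,0],[0,0,0],[0,0,0]], jaw=[255,255,255])

```text
time: 18.15
tcp_pos: [497.9, -262.3, 4.8]
ee_rot: [0.739, 0.674, 0.0, 0.0]
contact_force: [0.6, -0.4, -0.3]
opening: 48.6
```

Request:
apply_moves(slide=[[0,0,-0.0005],[0,0,0],[0,0,0]], dr=[[0,0,0],[0,0,0],[0,0,0]], jaw=[255,255,255])

```text
time: 18.45
tcp_pos: [498.0, -262.3, 4.4]
ee_rot: [0.739, 0.674, 0.0, 0.0]
contact_force: [-1.1, 0.6, 3.3]
opening: 48.6
```

It touches the floor at TCP z≈4.4, as predicted. I open slightly to release, then rise straight up.

Request:
apply_moves(slide=[[0,0,0],[0,0,0],[0,0,0],[0,0,0],[0,0,0]], dr=[[0,0,0],[0,0,0],[0,0,0],[0,0,0],[0,0,0]], jaw=[100,90,75,70,70])

```text
time: 18.95
tcp_pos: [497.9, -262.3, 4.3]
ee_rot: [0.739, 0.674, -0.0, -0.0]
contact_force: [0.1, -0.2, 0.2]
opening: 62.0
```

Request:
apply_moves(slide=[[0,0,0.002],[0,0,0.004],[0,0,0.01],[0,0,0.02],[0,0,0.02],[0,0,0.02],[0,0,0.02],[0,0,0.02],[0,0,0.01],[0,0,0],[0,0,0]], dr=[[0,0,0],[0,0,0],[0,0,0],[0,0,0],[0,0,0],[0,0,0],[0,0,0],[0,0,0],[0,0,0],[0,0,0],[0,0,0]], jaw=[70,70,70,70,70,70,70,70,70,70,70])

```text
time: 20.05
tcp_pos: [497.7, -262.1, 129.9]
ee_rot: [0.739, 0.674, -0.0, -0.0]
contact_force: [0.2, -0.0, 0.7]
opening: 61.9
```

```bash
python3 chk.py 10 b
```

```text
tcp [ 497.7 -262.1  129.9]
scene 659 slopes deg x,y [0.41 0.16] z at centre 20.1 tray-frame extents [[-18.1, -51.7], [25.9, 58.9]]
wrist 10304 slopes deg x,y [-0.01 -0.01] z at centre 18.3 tray-frame extents [[-21.3, -58.0], [24.5, 57.0]]
```

View pics/scene_b.png

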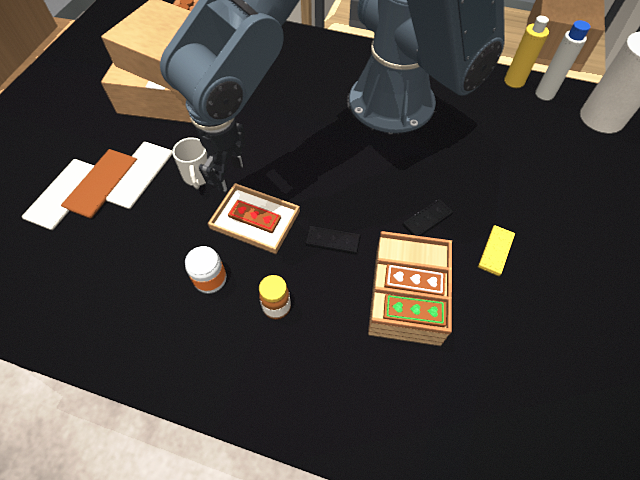

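The red bar lies flat in the tray at about (255,215), level, with its top at z≈18-20 mm. It is centred within about 4 mm, and everything else is where it was. I'm handing in.

```bash
python3 -c "
from cell import job
job.close_job()"
```

```text
the job is handed in; nothing more can be done
```

The red-iced gingerbread is lying flat in the gift tray, and the job is handed in at about 20 s of the 70 s allowed.

- **Drag:** I felt for the top by small steps and pressed with about 4.5 to 5.8 N. The bar followed the fingertip along its lane for about 50 mm, until roughly 34 mm stuck out over the open edge.
- **Lift and place:** I took it by its long sides, lifted it clear and carried it level. I lowered it until I felt the tray floor at about 3 N, then opened the jaws and rose straight up.

**Last checks:**
- **Position in the tray:** the bar is level within 0.5° and centred within about 4 mm. Its top measured 18.3 mm in the wrist camera and 20.1 mm in the scene camera, against an expected 19 mm. That gap is in line with the 2 mm camera calibration.
- **Released:** the jaws are open to 62 mm, the tool is 125 mm above the bar, and the force reading is within its usual noise.
- **Other things:** the other gingerbreads, jar, tin and mug looked unmoved in the final picture. I did not measure their positions again.

No check failed.

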